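# Strap the vials down: swing the strap over and run the wing nut home

## Robot

A 6-joint arm with a two-finger parallel gripper is mounted at the origin on the work surface. World frame = base frame: x ahead of the robot, y to its left, z up, the work surface at z = 0. Lengths are in m, angles in degrees, forces in N, time in s.
With the tool pointing down it reaches from about 0.375 to 0.75 m from the base axis. Payload 9 kg.
Tool frame: the origin (TCP) lies where the fingers leave the gripper's body, on its centre line; the fingertips stand 73 mm ahead of it and the grasp point (between the pads) lies 54 mm ahead of it (robot.tip_reach is the distance from the TCP to the fingertips, in m); z points along the fingers, y is the line along which they close (so a half turn about z gives the same grasp; the last joint's range is limited). The gripper opens to 85 mm and grips with 20 to 120 N. Pads are 22 mm wide; open, the fingers measure 114 mm over their backs; the gripper's body (76 mm by 85 mm) begins 54 mm behind the grasp point. The pads swing forward as they close: fully open they stand 13 mm farther back than shut.
Start: joints at [-88.161, 5.964, 5.575, 89.605, 0, 77.527], TCP at [0.148, -0.581, 0.304] pointing down, gripper open.
Joint ranges: [-171.21, 171.21], [-48.23, 106.86], [-62.78, 66.21], [-105.2, 120.99], [-86.42, 89.51], [-180, 180]. Speed limits (degrees/s): [127.2, 127.2, 147.25, 180, 180, 180].

## Interface

Orientations are given as [roll, pitch, yaw] about the fixed x, y, z axes, in that order (R = Rz(yaw) Ry(pitch) Rx(roll)).
In Python, from plant import robot gives the robot as it stands. Calls block until the motion is done:
- robot.move_pose(position, orientation): joint-space move of the TCP to a pose.
- robot.line_to(position, vel=0.15, rotation=None, guard=None): straight line of the TCP; rotation=None keeps the orientation; vel is the mean speed in m/s. With guard (N) it stops when the force on the tool has changed by that much, and returns True; else False.
- robot.goto_joints(angles): joint-space move.
- robot.set_gripper(opening): finger opening in m; the grip force is fixed at half the most; returns when the fingers have stopped.
- robot.pause(seconds).
- robot.ik(position, orientation): joint angles nearest the present ones, or None.
- robot.observe(): the state.
- robot.grab_frame(name): name is "side" or "top" or "wrist"; returns the picture (420x560x3 uint8, blue, green, red); there is no depth.
- robot.get_calibration(name): a dict with "vertical_fov" (degrees; the focal length in pixels is half the picture's height over the tangent of half this angle, whatever the lens; pixels are square), "cx", "cy" (the principal point, pixels), "rvec" (rotation vector, rad) and "tvec" (3), from world to camera coordinates, as OpenCV has them. Camera axes: x right, y down, z forward; pixel columns grow to the right and rows downward; lengths in m; the calibration is good to about 2 mm. A picture is of the moment at which its call begins: read the wrist's pose just before it. get_calibration takes no time and is no camera call; for the wrist camera it gives the pose at the moment of the call.
A pose or a line that the arm cannot do raises robot.IKError and nothing moves.
- robot.job_done(): hands the job in, once; it reports no verdict.
The state is a dict: "time": time; "q": joint angles; "qvel": joint speeds; "joint_torque": joint torques, N m; "tool_pos": TCP position; "tcp_rot": TCP orientation; "ft_force": force on the tool from outside, world axes, zero at the start; "torque": the same for the moment, N m; "gripper_width": finger opening in m.
Only numpy, scipy, OpenCV 4.12 (cv2) and the standard library are available. Lean on these libraries where they do the work, as an engineer would, in place of code of your own. Each camera call takes 0.05 s, during which the arm holds its last target. There are 200 camera calls.

## Task

Secure the vial carrier: with the fingertips, first push the hold-down strap by its upright post round over the four vials until it rests against its stop, then screw the loose wing nut on the stud fully home (clockwise seen from above) by stroking its wings round with a fingertip, stroke after stroke. Only push: never take the nut or the post between the fingers. Leave the vials where they stand in their pockets and everything else on the table where it is, and finish with the hand clear.

Things in the scene. Friction and masses are not known exactly. Their poses are not given: they have to be found in the camera images.
- carrier: vial carrier fixed to the table: grey base plate 140 x 230 x 8 mm (x, y, z), origin at the centre of its underside, z up. On it, at x 0, y -65 mm, an upright stud (tip 100 mm above the table) with the strap and, above it, the wing nut; at x 0, y +20 mm a white box of four pockets (36 x 118 mm, rim 38 mm above the table), holding vials whose caps reach 56 mm
- handle (a point): middle of the carrier's steel carry handle: a level bar 8 mm thick, along the carrier's x from -60 to +60 mm at y -89 mm, centre 107 mm above the table, with a post at each end down to the plate. It bridges one side of the wing nut's sweep 24 mm from the stud axis: the wings pass under it, a finger cannot, so fingers can work only on the stud's +y side
- strap_stop (a point): top of the fixed stop pin, 10 mm thick, 70 mm high, at x +15.5, y +88 mm of the carrier; the closed strap rests against it
- strap (a joint): swing of the flat aluminium strap (20 mm wide, 6 mm thick, upper face 66 mm above the table) about the stud, rad. 0 = closed: it points along the carrier's +y over all four vials, at its stop. Grows counterclockwise seen from above, towards the carrier's -x; starts 0.5 to 0.95. It stays where it is left; pushed at its post it needs under 1 N until it meets the stop
- strap_post (a point): top centre of the upright finger post (12 mm diameter, 30 mm tall, from 66 to 96 mm above the table) near the strap's free end, 165 mm from the stud axis; push sideways here to swing the strap
- wingnut (a joint): how far the wing nut is still unscrewed, rad: 0 = fully home on the strap (hard stop); grows counterclockwise seen from above. Starts 7 to 11 (1.1 to 1.75 turns) loose; goes home clockwise seen from above, sinking 3 mm a turn. At 0 its wings lie along the carrier's x. It stays where it is left; pushing a wing takes 1 to 2 N until it is home
- wingnut_top (a point): point on the stud axis level with the tops of the wing nut's wings, 94 mm above the table when home, 97 to 100 at the start; x along the wings, z up. Steel nut: hub 20 mm diameter, from 28 to 13 mm below this point; two flat upright wings 6 mm thick, reaching 10 to 32 mm either side of the axis (64 mm across), from 18 mm below this point up to its level
- vial0: small glass vial with a crimped metal cap, 22 mm diameter, 45 mm tall, 25 g; origin at the centre of its underside. Stands loose with about 2 mm of play in one pocket of the carrier, under the closed strap. To be left alone
- vial1: small glass vial with a crimped metal cap, 22 mm diameter, 45 mm tall, 25 g; origin at the centre of its underside. Stands loose with about 2 mm of play in one pocket of the carrier, under the closed strap. To be left alone
- vial2: small glass vial with a crimped metal cap, 22 mm diameter, 45 mm tall, 25 g; origin at the centre of its underside. Stands loose with about 2 mm of play in one pocket of the carrier, under the closed strap. To be left alone
- vial3: small glass vial with a crimped metal cap, 22 mm diameter, 45 mm tall, 25 g; origin at the centre of its underside. Stands loose with about 2 mm of play in one pocket of the carrier, under the closed strap. To be left alone
- spare_vial: spare glass vial like those in the carrier, 22 mm diameter, 45 mm tall, standing on the table beyond the carrier; origin at the centre of its underside; leave alone
- syringe: capped empty syringe lying on the table on the carrier's near side, 155 mm long, 26 mm wide over its flange, 17 mm high; origin on the table under its barrel, x along it; leave alone
- swab_box: cardboard box of swabs, 60 x 100 x 45 mm, origin at the centre of its underside; leave alone
- label_roll: roll of blank paper labels lying flat, 80 mm diameter, 38 mm hole, 30 mm high, origin at the centre of its underside; leave alone
- jar: amber jar with white cap, 60 mm diameter, 85 mm high, origin at the centre of its underside; leave alone
- cup: small steel cup, 60 mm diameter, 35 mm high, origin at the centre of its underside; leave alone

How it is judged:
By the outcome, as a careful person would: the job done as asked, in the order asked, and still so for the second after the job is handed in, with the robot touching nothing.
It also fails if it takes over 72 s, if anything falls off the work surface, if the arm or the gripper's body presses on something with over 40 N, if the wrist force passes 120 N, or if a joint passes its speed limit or range.

## Working session

There is one attempt and no reset: what is moved stays moved. The work goes in short steps, each a Python script; the robot and the scene stay as the last script left them, time stands still between calls to the robot, and variables do not carry over. Pictures are saved under pics/ and viewed, on a budget of 10 in all, crops included, one or two more only if the job needs it, and the job is handed in when it is done.

```bash
mkdir -p pics; ls
python3 - <<'E'
from plant import robot
import cv2
for n in("top","side"):
    cv2.imwrite(f"pics/{n}0.png",robot.grab_frame(n)); c=robot.get_calibration(n); print(n,c)
s=robot.observe();print(s["time"],s["tool_pos"],s["tcp_rot"],s["gripper_width"],robot.tip_reach)
E
```

```text
pics
top {'vertical_fov': 50.78052613805472, 'cx': 281.7878048669549, 'cy': 206.6978197366699, 'rvec': array([ 2.18547   , -2.12653304,  0.13931561]), 'tvec': array([-0.00590489,  0.60017899,  1.02211922])}
side {'vertical_fov': 46.68786107207032, 'cx': 279.3395360997371, 'cy': 212.30850192339605, 'rvec': array([ 0.74552173, -2.51638851,  1.17370432]), 'tvec': array([0.48300685, 0.2845359 , 1.28824558])}
0.1 [ 0.14832683 -0.58115968  0.30320507] [-1.79933219e+02 -1.31245280e-02  1.43147883e+01] 0.08571541967680216 0.0726
```

View pics/top0.png

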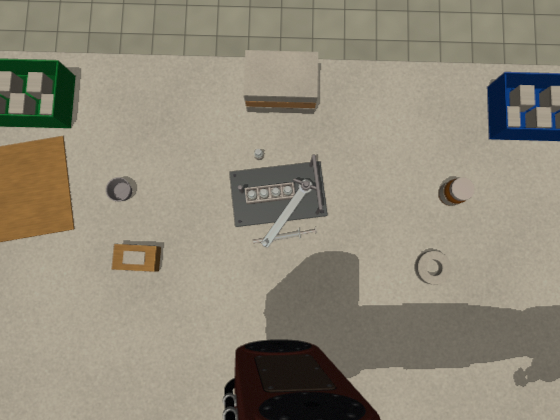

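View pics/side0.png

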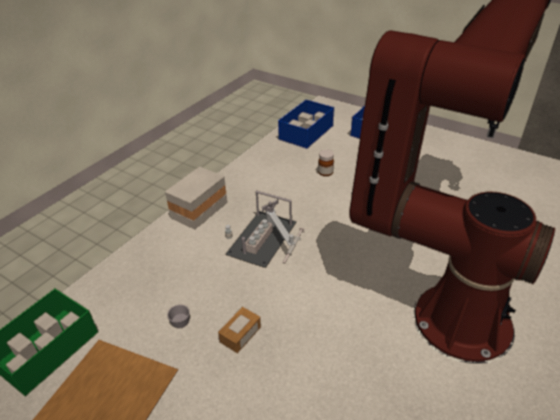

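```bash
cat > h.py <<'E'
import numpy as np, cv2
from plant import robot
def K(c,h=420):
    f=h/2/np.tan(np.radians(c["vertical_fov"]/2)); return np.array([[f,0,c["cx"]],[0,f,c["cy"]],[0,0,1]])
def unproj(c,px,z):
    """pixels -> world xy on plane(s) z"""
    R=cv2.Rodrigues(np.array(c["rvec"]))[0]; o=-R.T@np.array(c["tvec"])
    d=(R.T@np.linalg.inv(K(c))@np.c_[np.atleast_2d(px),np.ones(len(np.atleast_2d(px)))].T).T
    return (o+d*((z-o[2])/d[:,2])[:,None])
def proj(c,P):
    return cv2.projectPoints(np.array(P,float).reshape(-1,3),np.array(c["rvec"]),np.array(c["tvec"]),K(c),None)[0][:,0]
E
python3 - <<'E'
from h import *
c=robot.get_calibration("top")
print(unproj(c,[[230,168],[322,162],[327,217],[235,225]],.008).round(3))
print(unproj(c,[[306,185]],.098).round(3),unproj(c,[[266,241]],.096).round(3))
im=cv2.imread("pics/top0.png")[140:260,215:345]
cv2.imwrite("pics/top0z.png",cv2.resize(im,None,fx=6,fy=5,interpolation=cv2.INTER_CUBIC)[:600,:780])
print(robot.get_calibration("wrist"))
E
```

```text
[[ 0.698  0.142  0.008]
 [ 0.719 -0.087  0.008]
 [ 0.582 -0.101  0.008]
 [ 0.556  0.124  0.008]]
[[ 0.644 -0.043  0.098]] [[0.514 0.044 0.096]]
{'vertical_fov': 58.996537644010765, 'cx': 280.77041448941367, 'cy': 213.27240904136005, 'rvec': array([-2.29795776,  1.7843282 ,  0.25514058]), 'tvec': array([-0.59963382, -0.03677834,  0.37871338])}
```

Run:
```python
from h import *
from scipy.spatial.transform import Rotation as Ro
c=robot.get_calibration("wrist"); s=robot.observe()
R=cv2.Rodrigues(c["rvec"])[0]; o=-R.T@c["tvec"]
T=Ro.from_euler("xyz",s["tcp_rot"],degrees=True).as_matrix()
off=T.T@(o-s["tool_pos"]); print("cam off tool",off.round(3),"cam z in tool",(T.T@R.T[:,2]).round(3))
for yaw in (95.5,-84.5):
    Tn=Ro.from_euler("xyz",[180,0,yaw],degrees=True).as_matrix()
    p=np.array([.62,.0,.36])-np.r_[(Tn@off)[:2],0]
    ax=Tn@(T.T@R.T[:,2]); p[:2]-=ax[:2]/abs(ax[2])*(p[2]-.08)*0.9
    print(yaw,p.round(3),robot.ik(p,[180,0,yaw]))
```

```text
cam off tool [ 0.07  0.   -0.07] cam z in tool [-0.278 -0.001  0.961]
95.5 [0.619 0.003 0.36 ] [-11.80982028  10.7420625   16.64844352  95.90638102   0.
  72.69017972]
-84.5 [ 0.621 -0.003  0.36 ] [ -12.32074556   10.94782672   16.87824746   95.93042074    0.
 -107.82074556]
```

View pics/top0z.png

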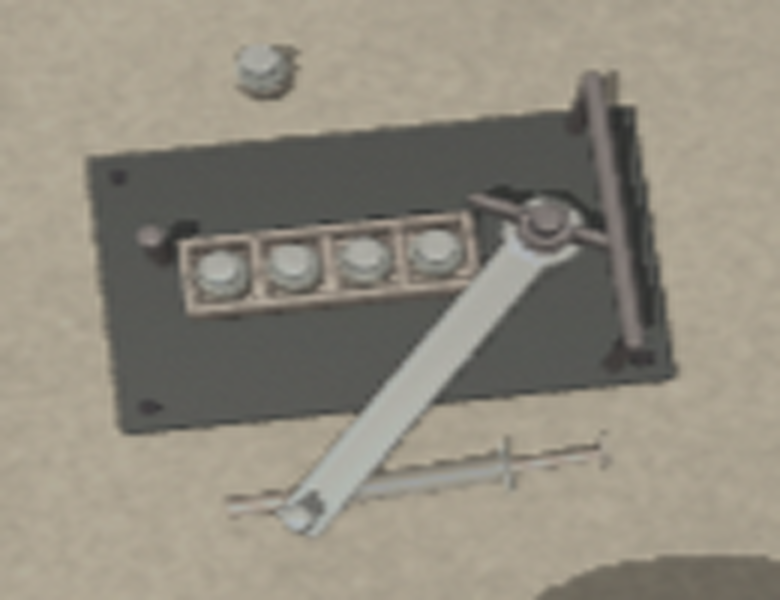

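Run:
```python
from h import *
robot.move_pose([.605,-.015,.36],[180,0,95.5])
robot.set_gripper(0.0)
c=robot.get_calibration("wrist"); s=robot.observe(); im=robot.grab_frame("wrist")
np.save("w1.npy",np.r_[c["rvec"],c["tvec"]]); print(s["time"],s["tool_pos"],s["tcp_rot"],s["gripper_width"],s["q"].round(1),robot.tip_reach)
cv2.imwrite("pics/w1raw.png",im)
cv2.imwrite("pics/w1.png",cv2.resize(im,(800,600),interpolation=cv2.INTER_CUBIC))
```

```text
3.45 [ 0.60499854 -0.01495905  0.35996689] [-1.79997126e+02  8.75911103e-04  9.55029629e+01] -8.857839785687726e-05 [-13.8   8.1  13.8  95.6  -0.   70.7] 0.0726
```

View pics/w1.png

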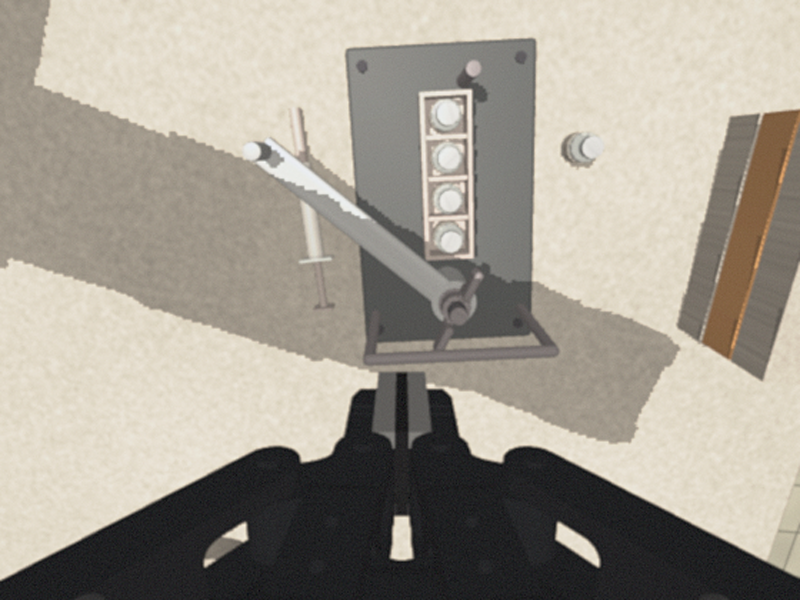

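Run:
```python
from h import *
from scipy.optimize import least_squares
w=np.load("w1.npy"); c=robot.get_calibration("wrist"); c["rvec"],c["tvec"]=w[:3],w[3:]
k=.7
loc=np.array([[-70,115,8],[70,115,8],[70,-115,8],[15.5,88,70],[0,-65,100],[-60,-89,109],[60,-89,109]])/1e3
px=np.array([[347,49],[535,39],[530,334],[473,68],[458,312],[371,357],[552,350]])*k
def W(p,L):
    a=p[2];R=np.array([[np.cos(a),-np.sin(a),0],[np.sin(a),np.cos(a),0],[0,0,1]]);return L@R.T+[p[0],p[1],0]
r=least_squares(lambda p:(proj(c,W(p,loc))-px).ravel(),[.64,.02,.09],loss="soft_l1")
print(r.x,np.degrees(r.x[2]));print((proj(c,W(r.x,loc))-px).round(1))
q=r.x; np.save("pose.npy",q)
post=unproj(c,np.array([[253,151]])*k,.096)[0]; tips=unproj(c,np.array([[477,273],[438,347]])*k,.098)
S=W(q,np.array([[0,-65,100]])/1e3)[0]
print("post",post,"stud",S,"R",np.hypot(*(post-S)[:2]),"strap",np.arctan2(*(post-S)[[1,0]])-np.pi/2-q[2])
d=tips[:,:2]-S[:2];print("wing deg in carrier",np.degrees(np.arctan2(d[:,1],d[:,0])-q[2]),np.hypot(*d.T))
# top-cam check
print(unproj(robot.get_calibration("top"),[[306,177.5]],.1), unproj(robot.get_calibration("top"),[[265,243]],.096))
```

```text
[0.63511668 0.02034691 0.14594557] 8.362065003221296
[[-2.5 -2.2]
 [ 1.3 -2.6]
 [ 0.7  1.2]
 [-0.  -0.9]
 [ 0.   2.6]
 [-2.3  1.7]
 [ 0.8  0.6]]
post [0.50869564 0.04639856 0.096     ] stud [ 0.6445695  -0.04396206  0.1       ] R 0.1631770440422747 strap 0.8379798608083432
wing deg in carrier [  64.77137987 -121.8339886 ] [0.03027016 0.02571714]
[[ 0.66069368 -0.04277922  0.1       ]] [[0.5096779  0.04587747 0.096     ]]
```

Run:
```python
from h import *
from scipy.optimize import least_squares
w=np.load("w1.npy"); c=robot.get_calibration("wrist"); c["rvec"],c["tvec"]=w[:3],w[3:]; t=robot.get_calibration("top")
k=.7
L1=np.array([[-70,115,8],[70,115,8],[70,-115,8],[15.5,88,70],[0,-65,100],[-60,-89,109],[60,-89,109]])/1e3
p1=np.array([[347,49],[535,39],[530,334],[473,68],[458,312],[371,357],[552,350]])*k
L2=np.array([[70,115,8],[70,-115,8],[-70,-115,8],[-70,115,8],[15.5,88,70],[0,-65,100]])/1e3
p2=np.array([[88,157],[635,107],[675,377],[122,433],[150,237],[547,220]])/[6,5]+[215,140]
def W(p,L):
    a=p[2];R=np.array([[np.cos(a),-np.sin(a),0],[np.sin(a),np.cos(a),0],[0,0,1]]);return L@R.T+[p[0],p[1],0]
f2=lambda p:(proj(t,W(p,L2))-p2)
r2=least_squares(lambda p:f2(p).ravel(),[.64,.02,.09]);print("top",r2.x,np.degrees(r2.x[2]));print(f2(r2.x).round(1).tolist())
# wrist with a free camera shift/rotation (small prior)
def cam(p):
    d=dict(c);d["rvec"]=cv2.composeRT(c["rvec"],c["tvec"],p[3:6],p[6:9])[0].ravel();d["tvec"]=cv2.composeRT(c["rvec"],c["tvec"],p[3:6],p[6:9])[1].ravel();return d
f1=lambda p:(proj(cam(p),W(p,L1))-p1)
r=least_squares(lambda p:np.r_[f1(p).ravel(),f2(p).ravel()*1.5,p[3:6]/.006,p[6:9]/.002],np.r_[r2.x,np.zeros(6)])
q=r.x;print("joint",q.round(4),np.degrees(q[2]));print(f1(q).round(1).tolist(),f2(q).round(1).tolist())
np.save("pose.npy",q[:3]);d=cam(q)
S=W(q,np.array([[0,-65,100]])/1e3)[0];print("stud",S)
for P in(unproj(d,np.array([[253,151]])*k,.096)[0],unproj(t,np.array([[297/6+215,513/5+140]]),.096)[0]):
    print("post",P,np.hypot(*(P-S)[:2]),"strap",np.arctan2(*(P-S)[[1,0]])-np.pi/2-q[2])
dd=np.diff(unproj(d,np.array([[438,347],[477,273]])*k,.098),axis=0)[0];print("wing",np.degrees(np.arctan2(dd[1],dd[0])-q[2]))
```

```text
top [0.63660083 0.02004525 0.14352737] 8.223512803317982
[[-0.5, -0.2], [-0.1, -0.6], [0.5, 0.7], [-0.4, 0.3], [0.0, -0.2], [0.4, -0.1]]
joint [ 6.366e-01  2.010e-02  1.441e-01 -1.700e-03 -1.500e-03 -1.300e-03
  1.000e-04 -1.800e-03  4.500e-03] 8.255281760510995
[[-1.1, -0.8], [0.9, -0.9], [0.3, 0.4], [0.4, 0.6], [0.4, 1.5], [-1.0, 0.2], [0.2, -0.8]] [[-0.5, -0.2], [-0.1, -0.6], [0.5, 0.7], [-0.4, 0.4], [-0.0, -0.2], [0.3, -0.1]]
stud [ 0.64594051 -0.04422883  0.1       ]
post [0.5079556 0.0464925 0.096    ] 0.1651368986554794 strap 0.8451038685845407
post [0.5105415  0.04702636 0.096     ] 0.16328013176445827 strap 0.8336711356848188
wing 61.76673927216816
```

```bash
cat >> h.py <<'E'
pose=np.load("pose.npy"); YAW=pose[2]
def c2w(x,y):
    "carrier mm rel. to stud -> world xy"
    y=y-65; c,s=np.cos(YAW),np.sin(YAW); return np.array([pose[0]+(c*x-s*y)/1e3,pose[1]+(s*x+c*y)/1e3])
def tip(x,y,z,dyaw=0):
    return np.r_[c2w(x,y),z+robot.tip_reach],[180,0,np.degrees(YAW)+90+dyaw]
def strapfinger(th,off=13.25,z=.078):
    u=np.array([-np.sin(th),np.cos(th)]); n=np.array([-np.cos(th),-np.sin(th)])
    return tip(*(165*u+off*n),z,np.degrees(th))
def state():
    s=robot.observe(); print("t",s["time"],"pos",s["tool_pos"].round(4),"F",s["ft_force"].round(2))
E
python3 - <<'E'
from h import *
robot.move_pose(*strapfinger(1.08,z=.15)); p,o=strapfinger(1.08)
print(robot.line_to(p,vel=.15,rotation=o,guard=8)); state()
for th in (.95,.8,.65,.5,.35,.2,.05,-.04,-.08):
    p,o=strapfinger(th); g=robot.line_to(p,vel=.12 if th>.1 else .05,rotation=o,guard=6); print(th,g); state()
    if g: break
E
```

```text
False
t 5.2083 pos [ 0.4867 -0.0008  0.1514] F [-0.87 -1.2   0.49]
0.95 False
t 5.5417 pos [0.4939 0.0197 0.1517] F [-0.09 -0.49  0.69]
0.8 False
t 5.9 pos [0.5045 0.0414 0.1509] F [-0.48 -0.17  0.08]
0.65 False
t 6.2583 pos [0.5187 0.0614 0.1506] F [ 0.47  0.26 -0.34]
0.5 False
t 6.6167 pos [0.5358 0.0792 0.1505] F [-0.38  0.38 -0.57]
0.35 False
t 6.975 pos [0.5554 0.0942 0.1505] F [ 0.02  0.11 -0.05]
0.2 False
t 7.3333 pos [0.5771 0.1062 0.1505] F [-0.68 -0.55 -0.38]
0.05 False
t 7.9833 pos [0.6007 0.1149 0.1505] F [ 0.15 -0.07  0.65]
-0.04 True
t 8.1917 pos [0.6025 0.1157 0.1497] F [-3.06 -0.83  2.19]
```

Run:
```python
from h import *
p,o=strapfinger(-.04); print(robot.line_to(p,vel=.02,rotation=o,guard=8)); state()
robot.pause(.2); state()
s=robot.observe()
p,o=strapfinger(.2); robot.line_to(p,vel=.15,rotation=o); state()
p[2]+=.06; robot.line_to(p,vel=.25)
x,o=tip(-60,15,.14); robot.move_pose(x,o); state()
cv2.imwrite("pics/w2raw.png",robot.grab_frame("wrist"))
t=robot.grab_frame("top"); cv2.imwrite("pics/t2raw.png",t)
a=cv2.resize(cv2.imread("pics/w2raw.png"),(400,300)); b=cv2.resize(t[140:260,215:345],(400,300))
cv2.imwrite("pics/c2.png",cv2.resize(np.hstack([a,b]),(800,300)))
```

```text
True
t 8.4583 pos [0.6024 0.1159 0.149 ] F [-0.99 -0.9   0.27]
t 8.6583 pos [0.6025 0.116  0.1487] F [-2.08 -1.53  1.24]
t 8.9833 pos [0.5779 0.1066 0.1507] F [-0.33 -0.53 -0.17]
t 10.0083 pos [ 0.584  -0.0383  0.2114] F [0.3  0.39 0.62]
```

View pics/c2.png

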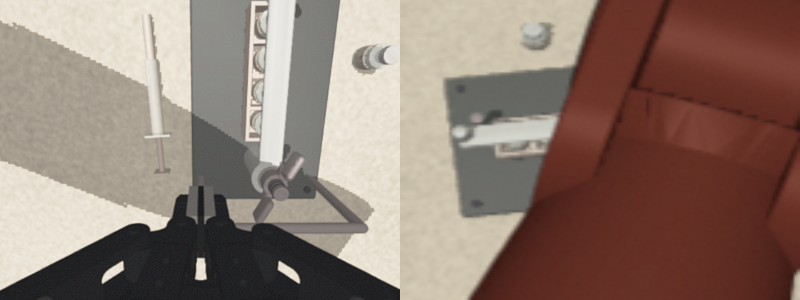

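```bash
cat >> h.py <<'E'
ZT=.082
def fc(ph,r=None):
    a=np.radians(ph); u=np.array([np.cos(a),np.sin(a)]); n=np.array([-u[1],u[0]])
    s=7.25*abs(n[0])+11*abs(n[1]); r=r or np.interp(ph,[0,90,130,150],[27,24,24,28]); return r*u+(3+s)*n
def stroke(start,phis,vel=.1,guard=8):
    p,o=tip(*start,ZT); robot.line_to(p+[0,0,.045],vel=.25,rotation=o)
    if robot.line_to(p,vel=.12,guard=8): print("hit going down"); state(); return "down"
    for ph in phis:
        p,_=tip(*fc(ph),ZT)
        if robot.line_to(p,vel=vel,guard=guard): print("guard before",ph); state(); return True
    state(); return False
def up():
    p=robot.observe()["tool_pos"].copy(); p[2]=ZT+.045+robot.tip_reach; robot.line_to(p,vel=.2)
E
python3 - <<'E'
from h import *
p,o=tip(-30,26,ZT+.045); robot.line_to(p,vel=.2,rotation=o)
r=stroke((-30,26),[90,75,60,45,30,15,0,-15,-28,-38])
if r is False:
    p,_=tip(*(fc(-38)+[3,9]),ZT); robot.line_to(p,vel=.15); up()
    p,o=tip(-75,25,.14); robot.move_pose(p,o)
    c=robot.get_calibration("wrist"); im=robot.grab_frame("wrist"); np.save("w3.npy",np.r_[c["rvec"],c["tvec"]])
    cv2.imwrite("pics/w3.png",im); state()
E
```

```text
t 13.8083 pos [ 0.6774 -0.044   0.1546] F [ 0.39 -0.28 -0.14]
t 15.0167 pos [ 0.5683 -0.0303  0.2121] F [-0.15 -0.45  0.78]
```

View pics/w3.png

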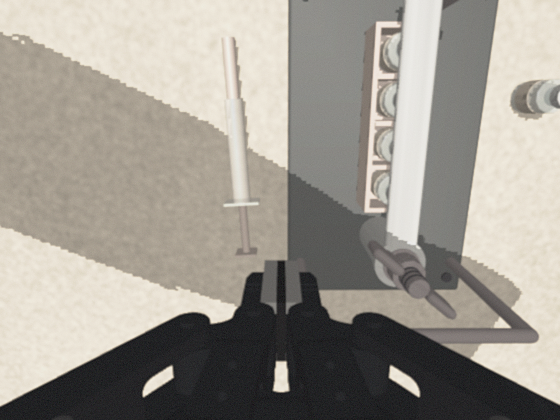

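Run:
```python
from h import *
for i in range(4):
    r=stroke((-47,-2),[150,135,120,105,90,75,60,45,30,15,0,-15,-28,-38])
    if r=="down": break
    if r is True:
        break
    p,_=tip(*(fc(-38)+[3,9]),ZT); robot.line_to(p,vel=.15); up()
    p,o=tip(0,35,ZT+.045); robot.line_to(p,vel=.25)
```

```text
t 19.4083 pos [ 0.6774 -0.044   0.1546] F [ 0.52 -0.72  0.27]
t 24.8333 pos [ 0.673  -0.0317  0.1533] F [-20.77  56.06  15.66]
guard before 150
t 26.8917 pos [ 0.6035 -0.0505  0.153 ] F [-20.06  -2.62   0.64]
```

Run:
```python
from h import *
p,o=tip(-52,-2,ZT); robot.line_to(p,vel=.1); up(); state()
p,o=tip(-60,30,.16); robot.move_pose(p,o)
c=robot.get_calibration("wrist"); im=robot.grab_frame("wrist"); np.save("w4.npy",np.r_[c["rvec"],c["tvec"]])
cv2.imwrite("pics/w4.png",cv2.resize(im,(800,600),interpolation=cv2.INTER_CUBIC)); state()
```

```text
t 27.5333 pos [ 0.5967 -0.0541  0.2014] F [-0.99 -0.27  0.27]
t 27.8917 pos [ 0.5823 -0.0229  0.2321] F [-0.57  0.    0.13]
```

View pics/w4.png

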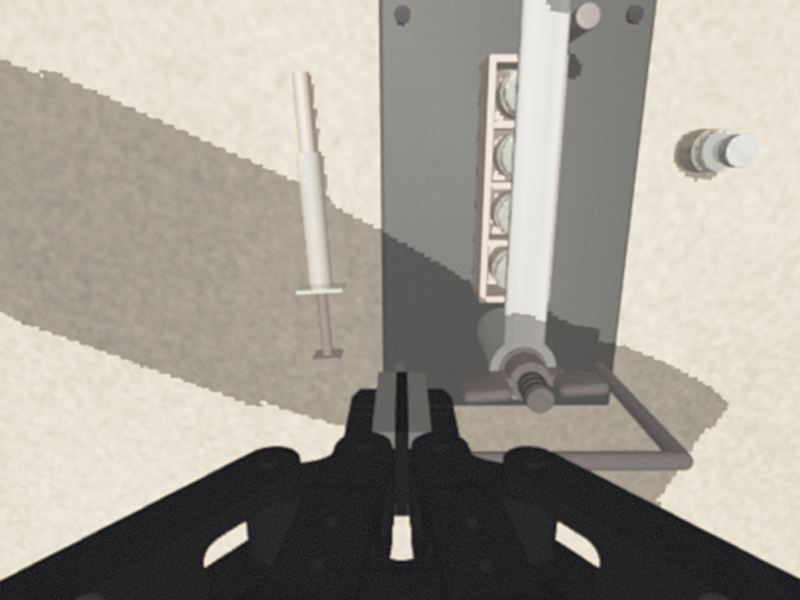

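Run:
```python
from h import *
w=np.load("w4.npy"); c=robot.get_calibration("wrist"); c["rvec"],c["tvec"]=w[:3],w[3:]
P=unproj(c,np.array([[465,386],[605,379]])*.7,.094); d=P[1]-P[0]; print("wing deg",np.degrees(np.arctan2(d[1],d[0])-YAW),np.hypot(*d[:2]))
p,o=tip(27,28,ZT+.045); robot.move_pose(p,o)
print(robot.line_to(tip(27,28,ZT)[0],vel=.1,guard=8))
for y in range(24,2,-2):
    g=robot.line_to(tip(27,y,ZT)[0],vel=.02,guard=5); s=robot.observe()
    f=s["ft_force"]; print(y,g,s["tool_pos"].round(4),f.round(1))
    if g or np.hypot(*f[:2])>7: break
robot.line_to(tip(27,28,ZT)[0],vel=.1); up()
p,o=tip(-20,45,.30); robot.move_pose(p,o)
c=robot.get_calibration("wrist"); im=robot.grab_frame("wrist"); np.save("w5.npy",np.r_[c["rvec"],c["tvec"]])
cv2.imwrite("pics/w5.png",cv2.resize(im,(800,600),interpolation=cv2.INTER_CUBIC)); state()
```

```text
wing deg 3.152567790838321 0.05991650906978068
False
24 False [ 0.6694 -0.0168  0.155 ] [1.5 0.5 0.1]
22 False [ 0.6695 -0.0187  0.1546] [0.1 0.3 1. ]
20 False [ 0.6698 -0.0207  0.1546] [-0.7  0.5 -0.2]
18 False [ 0.6701 -0.0227  0.1546] [-0.2  0.5 -0.8]
16 False [ 0.6704 -0.0246  0.1546] [ 1.   0.9 -0.3]
14 False [ 0.6707 -0.0264  0.1546] [1.2 1.1 0.2]
12 False [ 0.6708 -0.0271  0.1546] [-0.5  8.2  1.2]
t 32.2833 pos [ 0.6196 -0.0026  0.3703] F [ 0.55  0.05 -0.53]
```

View pics/w5.png

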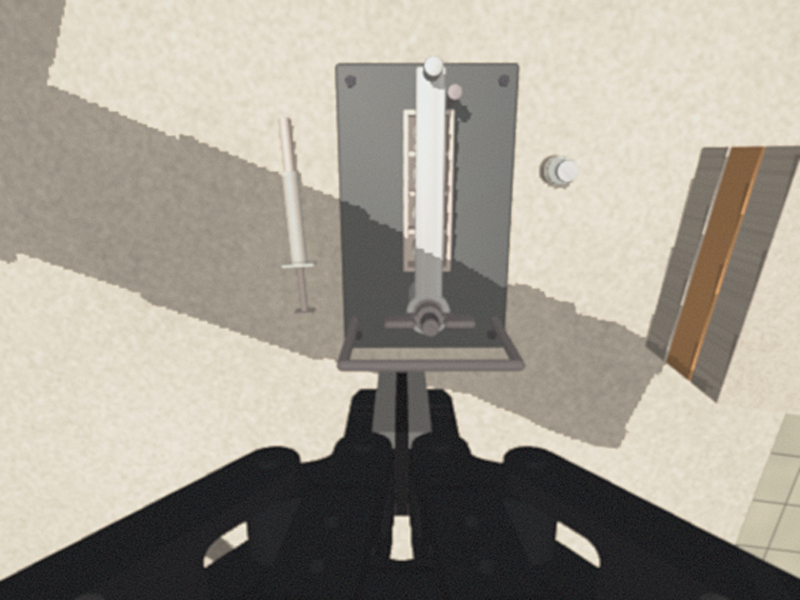

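Run:
```python
from h import *
w=np.load("w5.npy"); c=robot.get_calibration("wrist"); c["rvec"],c["tvec"]=w[:3],w[3:]
def car(P): d=P[:,:2]-c2w(0,0); a=-YAW; return d@np.array([[np.cos(a),-np.sin(a)],[np.sin(a),np.cos(a)]]).T*1e3
for px,z in ((433,66),.096),((430,322),.1),((455,91),.07),((385,323),.094),((474,322),.094),((343,365),.107),((519,365),.107),((416,100),.066),((445,100),.066),((448,91),.07): print(px,car(unproj(c,np.array([px])*.7,z)).round(1))
im=cv2.imread("pics/w5.png")[40:160,370:530]; cv2.imwrite("pics/w5z.png",cv2.resize(im,(800,600),interpolation=cv2.INTER_CUBIC))
```

```text
(433, 66) [[ -1.8 164.3]]
(430, 322) [[-1.3  4.4]]
(455, 91) [[ 14.3 153. ]]
(385, 323) [[-31.9   1.7]]
(474, 322) [[29.3  2.5]]
(343, 365) [[-60.2 -24. ]]
(519, 365) [[ 59.1 -23.9]]
(416, 100) [[-11.  147.8]]
(445, 100) [[  8.2 147.8]]
(448, 91) [[  9.7 153. ]]
```

View pics/w5z.png

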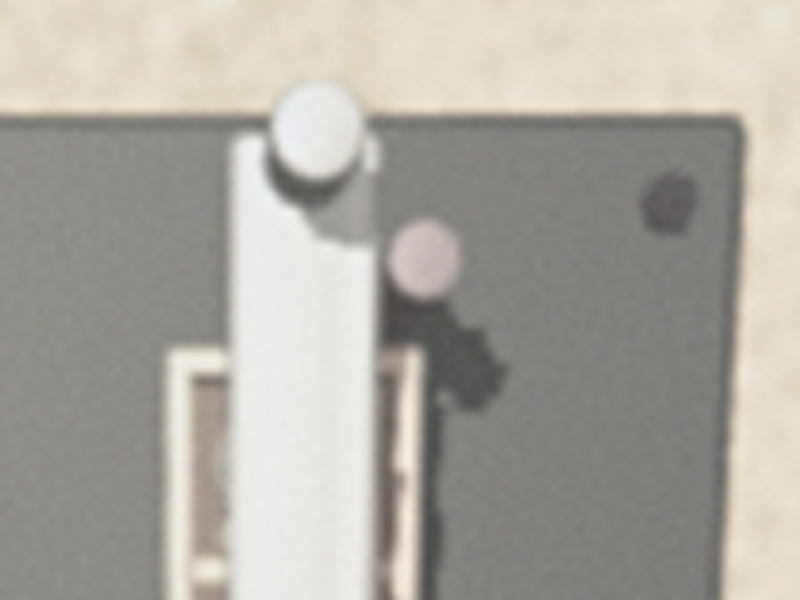

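Run:
```python
from h import *
state(); robot.job_done()
```

```text
t 32.2833 pos [ 0.6196 -0.0026  0.3703] F [ 0.55  0.05 -0.53]
the job is handed in; nothing more can be done
```

The strap is closed over the vials and the wing nut is screwed home, in that order. I handed the job in at 32.3 s with the hand 0.3 m up and clear.

- **Strap:** I pushed it by its post from about 0.84 rad until the force guard tripped twice at the stop. In the last picture it measures within about 0.005 rad of closed. A gap of roughly 1 mm to the pin is visible; by the given dimensions about 0.5 mm of that is nominal.
- **Wing nut:** It took three clockwise strokes with the closed fingertips. A gentle last push met a firm stop at 8 N. In the last picture the wings lie along the carrier's x to within about 1°. An earlier, closer picture gave 3°, which is within how well I could read the pixels.
- **Forces:** The last stroke ran past home because the 8 N guard did not trip. The fingertip pressed the nut against its hard stop at about 60 N, under the 120 N wrist limit. A further stroke I then started, before I knew the nut was home, bumped a wing end at about 20 N; I stopped and backed off.
- **Everything else:** In the last picture the carrier, syringe, spare vial and swab box show no sign of having moved. The vials in the carrier were in their pockets in the closer picture and are mostly hidden by the strap in the last one. The cup, jar and label roll were not in view of the last pictures; the arm did not go near them.

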